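# Unlock the camera post, squeeze its release and hold it up at the second stop

### The arm

A 7-joint arm with a two-finger parallel gripper is mounted at the origin on a cart in front of the work surface, level with it; the furniture and walls round the work are solid. World frame = base frame: x ahead of the robot, y to its left, z up, the work surface at z = 0. Lengths are in m, angles in rad, forces in N, time in s.
With the tool pointing down it reaches from about 0.4 to 0.85 m from the base axis. Payload 4.5 kg.
Tool frame: the origin (TCP) lies at the very end of the fingers, on their centre line; the grasp point (between the pads) lies 19 mm behind it (tcp_to_grasp is the z of the grasp point in the tool frame, in m); z points along the fingers, y is the line along which they close (so a half turn about z gives the same grasp; the last joint's range is limited). The gripper opens to 88 mm and grips with 3 to 60 N. Pads are 18 mm wide; open, the fingers measure 123 mm over their backs; the gripper's body (75 mm by 187 mm) begins 45 mm behind the grasp point.
Start: joints at [-1.267, 0.689, -0.195, 1.565, 0.157, 0.902, -0.215], TCP at [0.167, 0.602, 0.239] pointing down, gripper open.
Joint ranges: [-3.01, 3.01], [-0.46, 2.08], [-1.47, 1.51], [0.13, 2.56], [-1, 4.14], [0.04, 2.09], [-2.66, 2.66]. Speed limits (rad/s): [2.57, 2.57, 3.14, 3.14, 3.14, 3.14, 3.14].

### API

Orientations are given as a unit quaternion [x, y, z, w].
In Python, from plant import * gives the robot as it stands. The module is installed in compiled form; this text tells all that it offers.
- The arm moves only by the shell command python3 -m jog 'ROWS' [OPENING] [FORCE]. ROWS is JSON, a list that holds one entry, the list of rows, each a list of 6 numbers: the shift along the tool's x, y, z in m, then the turn, a rotation vector about the tool's x, y, z in rad. In form: [[[dx, dy, dz, ax, ay, az], ...]]. A call has 1 to 12 rows; each row shifts and turns the commanded pose from where the row before left it, along the tool's axes as they then stand; what a row does not reach is not made up. A row lasts 1/8 s, in which the tool goes at most 62.5 mm and 10.7 degrees, less where a joint would pass 70% of its speed; a pose out of reach is approached as far as the arm can. A call with a gripper value outside its range is refused whole. OPENING is the finger opening in m, from 0 to 0.0881, set as the call begins (- or left out, the last holds). The fingers move at their own pace and stop on an object; FORCE is the grip in N (left out, the last holds). Time passes only in rows, so rows that do not move let the fingers close. It gives the time, the measured TCP pose, the force, the opening and the grip force at its end, in the units of the state.
- get_state(): the state, without advancing time (a new reading comes with each control period).
- snapshot(name): name is "scene" or "side" or "wrist"; returns a dict with "frame" (420x560x3 uint8, red, green, blue), "mtx" (3x3 intrinsics, pixels), "xyz" and "orientation" of the camera in the world; the wrist camera has in their place "mount" (4x4, takes a point from camera to tool coordinates, whose origin is the TCP and whose axes are the flange's). Camera axes: x right, y down, z forward; pixel columns grow to the right and rows downward; lengths in m; the calibration is good to about 2 mm. A picture is of the moment at which its call begins: read the wrist's pose just before it. There is no depth.
- finish_job(): hands the job in; it is judged then, once.
The state is a dict: "clock": time; "q": joint angles; "qd": joint speeds; "joint_torque": joint torques, N m; "tool_pos": TCP position; "eef_rot": TCP orientation; "contact_force": force on the tool from outside, world axes, zero at the start; "moment": the same for the moment, N m; "opening": opening from 0.0 (shut) to 1.0 (fully open); "finger_force": force on a finger pad.
Only numpy, scipy, OpenCV 4.12 (cv2) and the standard library are available. Lean on these libraries where they do the work, as an engineer would, in place of code of your own. Each camera call takes 0.05 s, during which the arm holds its last target. There are 200 camera calls.

### The job

Raise the camera post for a photo of the roasted beans: take the key out of its wooden rest, push it fully home into the slot of the lock cylinder and turn it clockwise (seen from above) to its stop, leaving it in the lock. Then squeeze the release button on the post's grip head right in, and with it kept squeezed pull the post straight up, past the first stop, to the second and last stop. Finish still gripping the head with the post held up at the second stop (it has no lock there and sinks if let go), and leave the mug and the bean tray where they stand.

Things in the scene. Friction and masses are not known exactly. Their poses are not given: they have to be found in the camera images.
- key_grip (a point): Centre of the grip plate (bow) of the loose upright steel key; z up. Bow: 38 mm wide (x), 10 thick (y), 40 high, this point half-way up. Below it a 24 x 14 mm collar, 4 mm thick (underside 24 mm below this point), and a flat blade 16 mm wide (x), 6 thick (y), 30 long (tip 54 mm below). The blade fits the lock either way round. Mass 0.04 to 0.09 kg.
- key_tip (a point): Centre of the lower end of the key's blade; same axes as key_grip.
- key_rest: Fixed wooden block, 56 x 56 mm, 36 mm high, origin at the centre of its underside; the key stands in a loose slot (along x) in it, its collar on the block's top. Stands on one side of the post, the mug on the other; which side varies.
- lock_mouth (a point): Centre of the key slot's mouth, in the top of the round brass lock cylinder (43 mm across, vertical), 56 mm above the counter. Slot 18.5 mm long (this point's x), 8.5 wide (y), 32 deep, chamfered 2 mm; the point turns with the cylinder. Key home: collar on the cylinder's top, tip 30 mm below this point. The grey housing round it is 66 mm square and 6 mm lower.
- lock (a joint): Turn of the lock cylinder, rad: 0 locked (start), grows clockwise seen from above, stops at 1.1. Friction about 0.03 N m, stays where left. The key has up to 0.16 rad of play each way in the slot. Turning it draws a steel bolt out of the post's foot; the post is free above about 0.9.
- stand: Fixed steel base plate, 90 x 250 mm (x, y), 12 mm thick, that carries the post and the lock. Origin on the counter under the post's axis; the lock's axis is 150 mm along its -y. Its yaw varies.
- post_grip (a point): Centre of the black grip head on top of the camera post, 162 mm above the counter at the start; rises with the post. Head 42 mm (x), 34 (y), 56 high. Its +y face has the release button; grip across y from above: the fingers squeeze the button in, and the width is then 35 mm. A camera on an arm reaches 122 mm along +x, its top 12 mm below this point; lock on the -y side.
- post (a joint): Height of the post, m: 0 down (start), first stop 0.045, second and last stop 0.09. At 0 and 0.045 a catch stops it from rising unless the button is in. Raising it takes about 5 N (0.38 kg and 1 N friction); it sinks by its weight when let go.
- button (a joint): Travel of the release button, m: 0 out, 0.006 fully in; spring, 1.4 N at first, 5.6 N fully in; the catch is clear from about 0.0045. It is a grey pad 24 mm wide, 28 high, centred on the head's +y face at post_grip's height, 7 mm proud when out, 1 mm when in.
- mug: White mug, 85 mm across, 91 mm high, with a handle; origin at the centre of its underside. To be left alone.
- bean_tray: Dark sample tray of roasted beans, 98 x 143 x 28 mm, origin at the centre of its underside, below the camera. To be left alone.
Not all that is in view belongs to the job. What is shaped like the part that bears key_grip but yellow is not meant.

How it is judged:
On the way, in this order (a step that is already met when the one before it is completed fails the run):
1. the key is fully home in the lock cylinder, still locked (horizontal distance between key_tip and lock_mouth below 0.005 m and z of key_tip in the frame of lock_mouth below -0.024 m and value of joint lock below 0.5 rad and value of joint post below 0.01 m), for 0.1 s.
2. the key has turned the cylinder to its stop, post still down (value of joint lock above 1 rad and horizontal distance between key_tip and lock_mouth below 0.005 m and z of key_tip in the frame of lock_mouth below -0.02 m and value of joint post below 0.01 m), for 0.1 s.
3. the release button is squeezed in by the fingers, post still below the first stop (value of joint button above 0.0045 m and contact force between the fingers and button above 2 N and value of joint post below 0.045 m), for 0.1 s.
At the end, for the whole second after the job is handed in: The fingers hold the post within 5 mm of its second stop (90 mm), pressing on head and button (over 2 N each) with the button in over 4.5 mm; the key is in the lock (tip 20 mm deep or more), the cylinder beyond 0.9 rad; key, mug and tray do not touch the post (value of joint post above 0.085 m and value of joint button above 0.0045 m and contact force between the fingers and button above 2 N and contact force between the fingers and post above 2 N and value of joint lock above 0.9 rad and horizontal distance between key_tip and lock_mouth below 0.006 m and z of key_tip in the frame of lock_mouth below -0.02 m and contact force between post and key below 0.2 N and contact force between post and mug below 0.2 N and contact force between post and bean_tray below 0.2 N); the arm keeps its last pose, push and grip.
It fails at once if the mug was moved by more than 30 mm (distance of mug from where it was at the start of the episode above 0.03 m).
It fails at once if the bean tray was moved by more than 30 mm (distance of bean_tray from where it was at the start of the episode above 0.03 m).
It also fails if it takes over 64 s, if anything falls off the work surface, if the arm or the gripper's body presses on something with over 40 N, if the wrist force passes 120 N, or if a joint passes its speed limit or range.

## Working session

There is one attempt and no reset: what is moved stays moved. The work goes in short steps, Python scripts to look and compute and a shell command to move; the robot and the scene stay as the last step left them, time stands still between calls to the robot, and variables do not carry over. Pictures are saved under pics/ and viewed, at most 10 in all, crops included, and the job is handed in when it is done.

```bash
mkdir -p pics
cat > h.py <<'E'
from plant import *
import numpy as np, cv2
from scipy.spatial.transform import Rotation as R
def cam(name):
    s=get_state(); d=snapshot(name)
    if name=="wrist":
        T=np.eye(4);T[:3,:3]=R.from_quat(s["eef_rot"]).as_matrix();T[:3,3]=s["tool_pos"]
        M=T@np.array(d["mount"]); d["o"]=M[:3,3]; d["Rm"]=M[:3,:3]
    else:
        d["o"]=np.array(d["xyz"]); q=np.array(d["orientation"])
        d["Rm"]=R.from_quat(q).as_matrix() if q.size==4 else q.reshape(3,3)
    return d
def ray(d,u,v):
    return d["Rm"]@np.linalg.solve(np.array(d["mtx"]),[u,v,1.])
def onz(d,u,v,z):
    r=ray(d,u,v); return d["o"]+r*(z-d["o"][2])/r[2]
def tri(d1,p1,d2,p2):
    r1,r2=ray(d1,*p1),ray(d2,*p2)
    A=np.stack([r1,-r2],1); s=np.linalg.lstsq(A,d2["o"]-d1["o"],rcond=None)[0]
    a,b=d1["o"]+s[0]*r1,d2["o"]+s[1]*r2
    return (a+b)/2,np.linalg.norm(a-b)
def proj(d,P):
    p=np.array(d["mtx"])@(d["Rm"].T@(np.array(P)-d["o"])); return p[:2]/p[2]
def save(d,n): cv2.imwrite(f"pics/{n}.png",np.ascontiguousarray(d["frame"][:,:,::-1]))
E
python3 - <<'E'
from h import *
import pickle
for n in("scene","side","wrist"):
    d=cam(n); save(d,n); pickle.dump(d,open(n+".pkl","wb")); print(n,d["o"],d["Rm"][:,2],d["mtx"][0][0])
s=get_state();print(s)
E
```

```text
scene [-0.43335704 -0.60482809  0.66806223] [ 0.77668461  0.47936945 -0.40861467] 456.2370745541426
side [ 0.58733912 -0.719082    1.13664267] [-0.00328363  0.57340923 -0.81926252] 385.52192770116636
wrist [0.09908546 0.62018831 0.38436554] [ 0.26625897 -0.0754117  -0.96094705] 318.61368016949245
{'clock': 0.15, 'q': array([-1.26721168,  0.68979773, -0.19454972,  1.56608294,  0.15734702,
        0.9025282 , -0.21508461]), 'qd': array([ 0.00137157, -0.00156492,  0.00018167, -0.00328119, -0.00078887,
       -0.00203514, -0.00073305]), 'joint_torque': array([-1.82441781e-03, -5.27868927e+01, -1.26885395e+00, -1.53588581e+01,
       -5.25933201e-02,  3.82365834e-03,  1.28744805e-04]), 'tool_pos': array([0.16648488, 0.60191945, 0.23809677]), 'eef_rot': array([ 1.34421943e-01,  9.90923931e-01, -7.09347842e-04, -3.08788300e-05]), 'contact_force': array([-0.31758125, -0.68701479,  0.35293208]), 'moment': array([ 0.02172879,  0.00874445, -0.05275559]), 'finger_force': 0.0, 'opening': 0.9967356574649037}
```

View pics/scene.png

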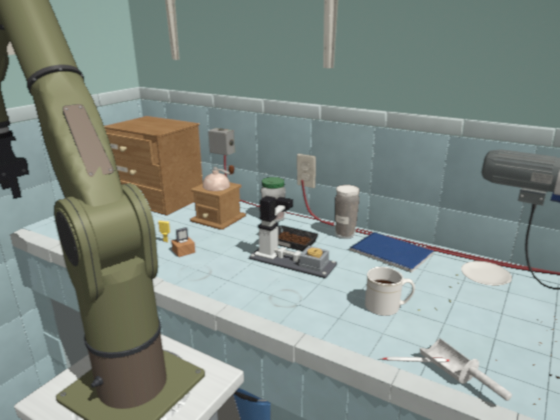

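View pics/side.png

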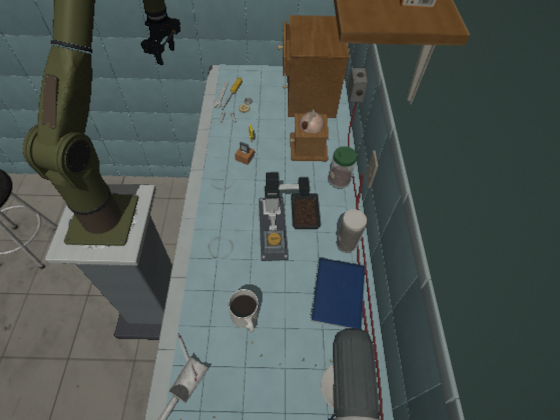

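Scene view: key in rest at (182,236), yellow decoy (164,230), grip head (268,208), lock (315,254), mug (384,290). Side view: key (244,150), head (272,184), lock (274,239), tray (306,210), mug (243,307).

Run:
```python
from h import *
import pickle
a,b=[pickle.load(open(n+".pkl","rb")) for n in("scene","side")]
for n,p,q in(("key",(182,233),(243,147)),("rest",(183,246),(244,156)),("head",(268,208),(272,184)),("lock",(315,253),(274,239)),("dec",(164,230),(252,131))): print(n,*tri(a,p,b,q))
print("lockz",onz(b,274,239,.056),"key",onz(b,243,147,.066),"head",onz(b,272,177,.19),"mug",onz(b,243,302,.09))
A=a["frame"][190:285,140:345]; B=b["frame"][110:270,215:335]
A=cv2.resize(A,None,fx=3.5,fy=3.5,interpolation=cv2.INTER_CUBIC);B=cv2.resize(B,None,fx=3.5,fy=3.5,interpolation=cv2.INTER_CUBIC)
cv2.imwrite("pics/ca.png",A[:,:,::-1]);cv2.imwrite("pics/cb.png",B[:,:,::-1])
```

```text
key [0.47426752 0.29712141 0.06375952] 0.001671558267004025
rest [0.47540928 0.29726521 0.01690634] 0.0067422195241938565
head [0.58689    0.05487386 0.15505149] 0.007993598789946378
lock [ 0.59843624 -0.09128442  0.04582558] 0.00022997413444882382
dec [0.50306411 0.40665989 0.03742493] 0.004122721648643401
lockz [ 0.59831848 -0.09700978  0.056     ] key [0.47476065 0.29388391 0.066     ] head [0.58715335 0.05053833 0.19      ] mug [ 0.5139069  -0.32271166  0.09      ]
```

View pics/cb.png

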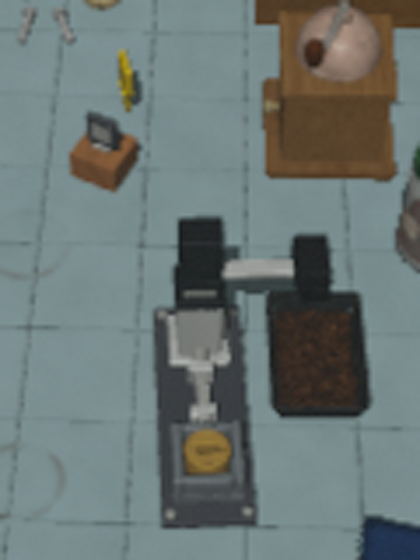

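The crop shows key at crop (103,130), yawed slightly clockwise in the picture. The stand is nearly aligned with world axes, with the camera arm toward +x and the lock (208,450) toward -y. Moving above the key.

```bash
python3 -m jog '[[[-0.038,-0.0213,0.003,0,0,0],[-0.038,-0.0213,0.003,0,0,0],[-0.038,-0.0213,0.003,0,0,0],[-0.038,-0.0213,0.003,0,0,0],[-0.038,-0.0213,0.003,0,0,0],[-0.038,-0.0213,0.003,0,0,0],[-0.038,-0.0213,0.003,0,0,0],[-0.038,-0.0213,0.003,0,0,0],[-0.038,-0.0213,0.003,0,0,0],[-0.038,-0.0213,0.003,0,0,0],[0,0,0,0,0,0]]]'
python3 - <<'E'
from h import *
import pickle
d=cam("wrist");pickle.dump(d,open("w1.pkl","wb"));save(d,"w1");print(get_state()["tool_pos"],get_state()["q"])
E
```

```text
clock: 1.52
tool_pos: [0.4789, 0.2915, 0.2081]
eef_rot: [0.138, 0.99, -0.001, 0.001]
contact_force: [-1.4, 0.3, -0.4]
opening: 1.003
finger_force: 0.0
[0.47694707 0.29417662 0.20824994] [-0.48838355  0.64816442 -0.24457316  1.79398052  0.22237621  0.7271567
  0.44501489]
```

View pics/w1.png

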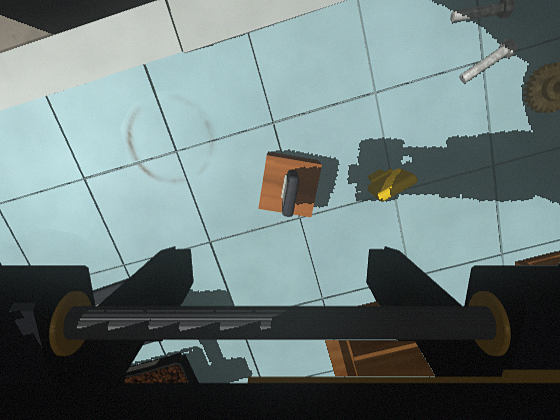

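The wrist view shows the rest at (290,184) with the key's bow as a dark strip at (290,192), its thickness along the closing line; the decoy is at (390,183). Measuring the yaw and position.

Run:
```python
from h import *
import pickle
d=pickle.load(open("w1.pkl","rb"));f=d["frame"]
c=cv2.resize(f[140:230,245:350],None,fx=6,fy=6,interpolation=cv2.INTER_CUBIC)
cv2.imwrite("pics/c1.png",c[:,:,::-1])
hsv=cv2.cvtColor(f,cv2.COLOR_RGB2HSV)
print(hsv[165:222:6,278:306:3].tolist())
```

```text
[[[12, 150, 175], [12, 148, 176], [13, 154, 175], [13, 148, 164], [13, 154, 159], [13, 154, 159], [12, 148, 159], [12, 155, 155], [12, 153, 158], [11, 155, 160]], [[12, 150, 162], [12, 152, 156], [12, 153, 158], [12, 141, 141], [81, 42, 43], [100, 18, 42], [38, 22, 47], [12, 91, 70], [11, 92, 69], [13, 89, 66]], [[13, 149, 152], [11, 147, 151], [21, 39, 149], [103, 41, 44], [120, 10, 74], [100, 12, 62], [98, 19, 53], [11, 103, 74], [12, 104, 66], [13, 108, 66]], [[11, 140, 140], [12, 149, 142], [63, 12, 196], [60, 4, 67], [100, 27, 85], [100, 20, 77], [90, 17, 61], [12, 99, 67], [12, 89, 66], [15, 102, 65]], [[13, 146, 168], [12, 156, 165], [39, 13, 136], [113, 14, 72], [114, 14, 90], [110, 20, 77], [83, 20, 52], [18, 98, 60], [14, 101, 63], [14, 90, 62]], [[13, 156, 170], [20, 37, 171], [47, 16, 114], [96, 16, 82], [125, 19, 80], [90, 14, 71], [50, 17, 46], [13, 84, 70], [14, 90, 71], [9, 95, 70]], [[12, 149, 171], [12, 156, 173], [101, 33, 61], [94, 22, 80], [105, 7, 69], [101, 33, 62], [14, 110, 72], [12, 73, 70], [12, 89, 72], [12, 88, 64]], [[12, 154, 169], [12, 152, 181], [98, 25, 81], [108, 16, 81], [107, 25, 70], [90, 42, 49], [13, 149, 171], [12, 151, 166], [13, 152, 164], [13, 152, 166]], [[94, 54, 195], [92, 39, 188], [105, 20, 78], [103, 23, 76], [95, 23, 66], [11, 152, 134], [13, 161, 163], [12, 153, 165], [11, 147, 165], [12, 151, 164]], [[96, 44, 191], [91, 44, 191], [91, 43, 189], [92, 43, 197], [83, 27, 162], [88, 38, 80], [88, 49, 125], [91, 44, 179], [92, 48, 201], [93, 47, 191]]]
```

View pics/c1.png

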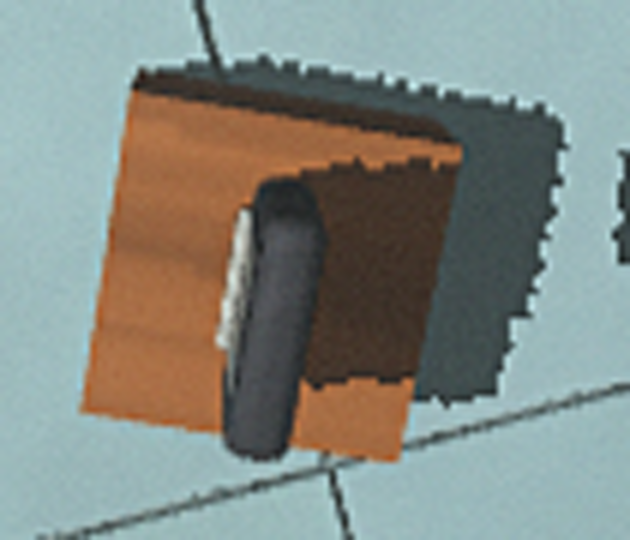

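The crop shows block-top corners at crop (132,92),(462,150),(400,462),(82,412) and the bow top strip from (288,210) to (257,455).

Run:
```python
from h import *
import pickle
d=pickle.load(open("w1.pkl","rb"))
o=lambda x,y:(245+x/6-.4,140+y/6-.4)
C=np.array([onz(d,*o(*p),.036) for p in((132,92),(462,150),(400,462),(82,412))])
print(C, C.mean(0),np.linalg.norm(C-np.roll(C,1,0),axis=1))
B=np.array([onz(d,*o(*p),.08) for p in((290,205),(258,457))]);print(B,B.mean(0),np.linalg.norm(B[0]-B[1]))
ang=lambda v:np.degrees(np.arctan2(v[1],v[0]))
print("yaw",ang(C[2]-C[1]),ang(C[3]-C[0]),ang(C[1]-C[0])-90,ang(C[2]-C[3])-90,"bow",ang(B[1]-B[0]))
s=get_state();M=R.from_quat(s["eef_rot"]).as_matrix();print(M,s["tool_pos"],"toolx yaw",ang(M[:2,0]))
print("d tool",M.T@(np.r_[C.mean(0)[:2],.06]-s["tool_pos"]))
```

```text
[[0.44206891 0.2877875  0.036     ]
 [0.46626745 0.33791278 0.036     ]
 [0.51619917 0.31455133 0.036     ]
 [0.49238774 0.26382901 0.036     ]] [0.47923082 0.30102016 0.036     ] [0.05573145 0.0556607  0.05512653 0.05603337]
[[0.45963377 0.30831888 0.08      ]
 [0.49514775 0.2936858  0.08      ]] [0.47739076 0.30100234 0.08      ] 0.038410547574052226
yaw -25.073383467492633 -25.460686385473565 -25.769447082505863 -25.147560646358713 bow -22.393476800373307
[[-9.62821568e-01  2.70137877e-01 -3.95264963e-04]
 [ 2.70138128e-01  9.62821182e-01 -8.73272750e-04]
 [ 1.44665432e-04 -9.47581975e-04 -9.99999541e-01]] [0.47694707 0.29417662 0.20824994] toolx yaw 164.32751341528524
d tool [-0.00037159  0.00734651  0.14824299]
```

```bash
python3 -m jog '[[[0,0.007,0,0,0,0.155],[0,0,0.03,0,0,0],[0,0,0.03,0,0,0],[0,0,0.03,0,0,0],[0,0,0.03,0,0,0],[0,0,0.02,0,0,0],[0,0,0,0,0,0],[0,0,0,0,0,0]]]'
cat > rel.py <<'E'
import sys
from h import *
s=get_state();M=R.from_quat(s["eef_rot"]).as_matrix();t=np.array([float(v) for v in sys.argv[1:4]])
print("t",s["clock"],"pos",s["tool_pos"].round(4),"xyaw",np.degrees(np.arctan2(M[1,0],M[0,0])).round(2),"zax",M[:,2].round(4),"d",(M.T@(t-s["tool_pos"])).round(4),"F",s["contact_force"].round(2),"open",s["opening"]*.0881,"ff",s["finger_force"], "q7",s["q"][6].round(2))
E
python3 rel.py .4785 .301 .046
```

```text
clock: 2.58
tool_pos: [0.4776, 0.3038, 0.0694]
eef_rot: [0.21, 0.978, 0.001, 0.0]
contact_force: [1.1, 0.0, 0.7]
opening: 0.999
finger_force: 0.0
t 2.575 pos [0.4776 0.3038 0.0694] xyaw 155.74 zax [ 5.0e-04  1.3e-03 -1.0e+00] d [-0.002  -0.0023  0.0234] F [1.08 0.04 0.66] open 0.08802515452851213 ff 0.0 q7 0.27
```

```bash
python3 -m jog '[[[-0.002,-0.002,0.012,0,0,0],[0,0,0.011,0,0,0],[0,0,0,0,0,0],[0,0,0,0,0,0]]]' && python3 -m jog '[[[0,0,0,0,0,0],[0,0,0,0,0,0],[0,0,0,0,0,0],[0,0,0,0,0,0],[0,0,0,0,0,0],[0,0,0,0,0,0]]]' 0 35; python3 rel.py .4785 .301 .046
```

```text
clock: 3.08
tool_pos: [0.4789, 0.3, 0.0456]
eef_rot: [0.211, 0.978, 0.0, -0.0]
contact_force: [-0.2, -0.2, -0.6]
opening: 0.999
finger_force: 0.0
clock: 3.82
tool_pos: [0.4789, 0.3, 0.0457]
eef_rot: [0.211, 0.978, 0.0, -0.0]
contact_force: [-0.8, -0.0, -0.0]
opening: 0.344
finger_force: 0.0
t 3.825 pos [0.4789 0.3    0.0457] xyaw 155.66 zax [ 0.e+00  1.e-04 -1.e+00] d [ 0.0008  0.0008 -0.0003] F [-0.79 -0.01 -0.04] open 0.030303061649802406 ff 0.0 q7 0.26
```

```bash
python3 -m jog '[[[0,0,0,0,0,0],[0,0,0,0,0,0],[0,0,0,0,0,0],[0,0,0,0,0,0],[0,0,0,0,0,0],[0,0,-0.01,0,0,0],[0,0,-0.04,0,0,0],[0,0,-0.04,0,0,0],[0,0,-0.04,0,0,0],[0,0,-0.04,0,0,0],[0,0,-0.045,0,0,0]]]' && python3 rel.py .598 -.095 .26
```

```text
clock: 5.2
tool_pos: [0.4783, 0.2993, 0.2624]
eef_rot: [0.211, 0.978, -0.0, -0.0]
contact_force: [-0.2, -0.1, -1.0]
opening: 0.112
finger_force: 35.0
t 5.2 pos [0.4783 0.2993 0.2624] xyaw 155.66 zax [-6.e-04 -7.e-04 -1.e+00] d [-0.2715 -0.3099  0.0026] F [-0.17 -0.1  -0.98] open 0.009827543674604184 ff 34.999999310821295 q7 0.35
```

Gripped (opening 9.8 mm matches the 10 mm bow, -1 N). Carry over the post to the lock.

```bash
python3 -m jog '[[[-0.027,-0.031,0,0,0,0],[-0.027,-0.031,0,0,0,0],[-0.027,-0.031,0,0,0,0],[-0.027,-0.031,0,0,0,0],[-0.027,-0.031,0,0,0,0],[-0.027,-0.031,0,0,0,0],[-0.027,-0.031,0,0,0,0],[-0.027,-0.031,0,0,0,0],[-0.027,-0.031,0,0,0,0],[-0.028,-0.031,0,0,0,0]]]' && python3 -m jog '[[[0,0,0.02,0,0,-0.12],[0,0,0.02,0,0,-0.12],[0,0,0.02,0,0,-0.12],[0,0,0,0,0,-0.13],[0,0,0,0,0,0],[0,0,0,0,0,0],[0,0,0,0,0,0]]]'
python3 rel.py .598 -.095 .2
python3 - <<'E'
from h import *
import pickle
d=cam("wrist");pickle.dump(d,open("w2.pkl","wb"));save(d,"w2")
E
```

```text
clock: 6.45
tool_pos: [0.5978, -0.0955, 0.2613]
eef_rot: [0.211, 0.978, -0.0, -0.0]
contact_force: [-0.2, 0.5, -0.4]
opening: 0.109
finger_force: 35.0
clock: 7.32
tool_pos: [0.5982, -0.0942, 0.2012]
eef_rot: [-0.032, 0.999, -0.0, 0.0]
contact_force: [0.1, -0.1, -0.8]
opening: 0.112
finger_force: 35.0
t 7.325 pos [ 0.5982 -0.0942  0.2012] xyaw -176.33 zax [ 6.e-04 -3.e-04 -1.e+00] d [ 0.0002 -0.0008  0.0012] F [ 0.09 -0.06 -0.84] open 0.009908832179911432 ff 34.99985980801284 q7 1.41
```

View pics/w2.png

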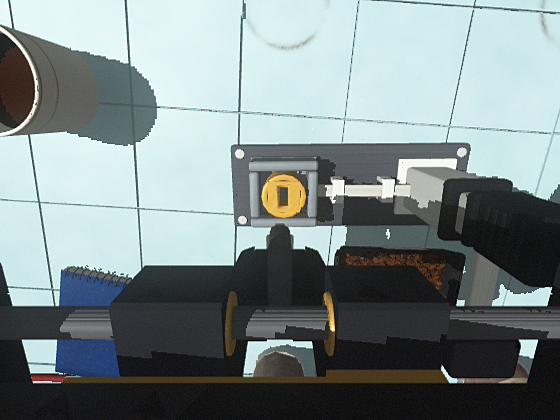

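The wrist view shows the brass cylinder at (283,196) with the slot's long axis running up the image, the key tip at (281,228), the post head at (515,230) to the right, and the mug at left (30,80). Measuring the slot.

Run:
```python
from h import *
import pickle
d=pickle.load(open("w2.pkl","rb"));f=d["frame"]
hsv=cv2.cvtColor(f,cv2.COLOR_RGB2HSV)
m=cv2.inRange(hsv,(12,110,60),(35,255,255));m[:160]=0;m[225:]=0;m[:,:250]=0;m[:,320:]=0
m=cv2.morphologyEx(m,cv2.MORPH_OPEN,np.ones((2,2)))
c=max(cv2.findContours(m,cv2.RETR_EXTERNAL,cv2.CHAIN_APPROX_NONE)[0],key=cv2.contourArea)
e=cv2.fitEllipse(cv2.convexHull(c));print("brass",e,cv2.boundingRect(c))
p=onz(d,*e[0],.055);print("lock",p)
dark=((hsv[...,2]<95)).astype(np.uint8); 
dm=np.zeros_like(dark);cv2.circle(dm,(int(e[0][0]),int(e[0][1])),14,1,-1);dark&=dm
k=cv2.findContours(dark,cv2.RETR_EXTERNAL,cv2.CHAIN_APPROX_NONE)[0]
for c in k:
    if cv2.contourArea(c)>20: print("slot",cv2.minAreaRect(c),cv2.contourArea(c))
cv2.imwrite("pics/c2.png",cv2.resize(f[145:255,230:335],None,fx=5.4,fy=5.4,interpolation=cv2.INTER_CUBIC)[:,:,::-1])
```

```text
brass ((284.26904296875, 194.9254608154297), (44.429969787597656, 47.92646026611328), 0.41282737255096436) (262, 173, 45, 46)
lock [ 0.59764135 -0.09067279  0.055     ]
slot ((283.5, 195.5), (7.0, 17.0), 0.0) 108.5
```

View pics/c2.png

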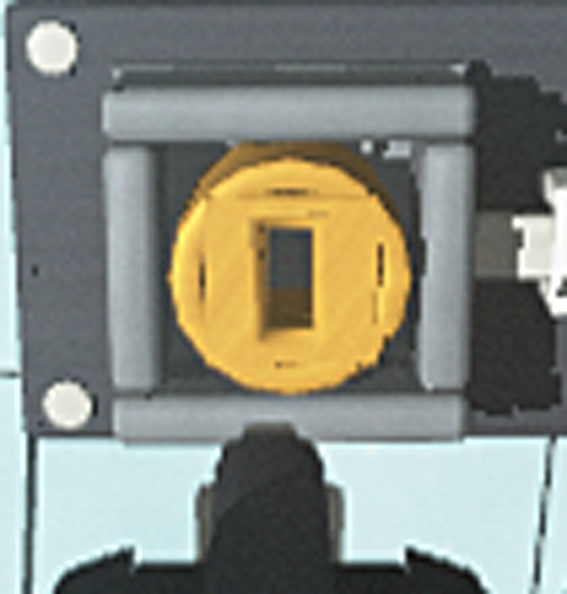

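The crop shows the cylinder's top circle centred at crop (291,275), the slot centred about (288,276) and vertical to within ~1°, and the key tip's near edge at (272,425).

Run:
```python
from h import *
import pickle
d=pickle.load(open("w2.pkl","rb"));o=lambda x,y:(230+x/5.4-.4,145+y/5.4-.4)
ang=lambda v:np.degrees(np.arctan2(v[1],v[0]))
for p in((291,275),(288,276)):print("lock",onz(d,*o(*p),.056))
a,b=onz(d,*o(118,439),.05),onz(d,*o(464,439),.05);print("housing",ang(b-a)-90,np.linalg.norm(b-a))
a,b=onz(d,*o(52,47),.013),onz(d,*o(68,405),.013);print("studs yaw",ang(b-a))
a,b=onz(d,*o(253,218),.056),onz(d,*o(256,340),.056);print("slot L",ang(b-a),np.linalg.norm(b-a))
a,b=onz(d,*o(316,228),.055),onz(d,*o(314,327),.055);print("slot R",ang(b-a),np.linalg.norm(b-a))
a,b=onz(d,239,153,.013),onz(d,463,153,.013);print("studs top",ang(b-a)-90,np.linalg.norm(b-a))
s=get_state();M=R.from_quat(s["eef_rot"]).as_matrix();print(s["tool_pos"],"xyaw",ang(M[:,0])+180)
for zt in(.038,.040,.042):
  t=onz(d,*o(272,425),s["tool_pos"][2]-zt);print("tip edge tool",(M.T@(t-s["tool_pos"])).round(4))
t=onz(d,*o(270,497),s["tool_pos"][2]-.040+.030);print("collar mid",(M.T@(t-s["tool_pos"])).round(4))
```

```text
lock [ 0.59802964 -0.09139553  0.056     ]
lock [ 0.59824173 -0.09190469  0.056     ]
housing 3.6887748251811985 0.06319019513384587
studs yaw 4.263760528204299
slot L 4.9163840464369795 0.021860428988611857
slot R 2.97865935395803 0.017787566327649176
studs top 3.682718658765367 0.23275268177011013
[ 0.59815848 -0.09417974  0.2010627 ] xyaw 3.690826504154188
tip edge tool [ 0.0083 -0.0006  0.038 ]
tip edge tool [ 0.0077 -0.0006  0.04  ]
tip edge tool [ 0.007  -0.0006  0.042 ]
collar mid [ 0.0103 -0.0009  0.01  ]
```

```bash
python3 -m jog '[[[0,0.003,0.02,0,0,0],[0,0,0.02,0,0,0],[0,0,0.02,0,0,0],[0,0,0.02,0,0,0],[0,0,0.014,0,0,0],[0,0,0,0,0,0],[0,0,0,0,0,0],[0,0,0,0,0,0]]]'; python3 rel.py .598 -.091 .066
python3 - <<'E'
from h import *
import pickle
d=cam("wrist");pickle.dump(d,open("w3.pkl","wb"));save(d,"w3")
cv2.imwrite("pics/c3.png",cv2.resize(d["frame"][130:280,180:380],None,fx=4,fy=4,interpolation=cv2.INTER_CUBIC)[:,:,::-1])
E
```

```text
clock: 8.38
tool_pos: [0.5985, -0.0912, 0.1075]
eef_rot: [-0.033, 0.999, -0.0, 0.001]
contact_force: [0.6, -1.1, -0.9]
opening: 0.105
finger_force: 35.0
t 8.375 pos [ 0.5985 -0.0912  0.1075] xyaw -176.27 zax [ 0.0015 -0.     -1.    ] d [0.0005 0.0002 0.0415] F [ 0.56 -1.08 -0.94] open 0.009252076312503263 ff 34.99992538243532 q7 1.35
```

View pics/c3.png

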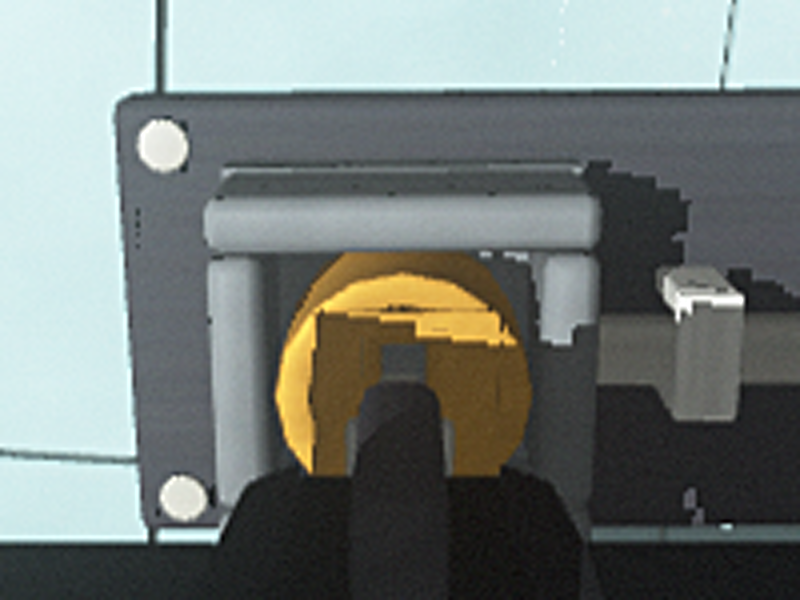

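The blade (crop x≈404) lines up with the cylinder's centre (x≈403). Inserting.

```bash
python3 -m jog '[[[0.0005,0,0.005,0,0,0],[0,0,0.006,0,0,0],[0,0,0.006,0,0,0],[0,0,0.004,0,0,0],[0,0,0,0,0,0]]]'; python3 rel.py .598 -.091 .066
```

```text
clock: 9.05
tool_pos: [0.598, -0.091, 0.0853]
eef_rot: [-0.033, 0.999, 0.0, 0.001]
contact_force: [2.0, 0.5, -2.5]
opening: 0.108
finger_force: 35.0
t 9.05 pos [ 0.598  -0.091   0.0853] xyaw -176.25 zax [ 1.1e-03  5.0e-04 -1.0e+00] d [ 0.0001 -0.      0.0193] F [ 2.04  0.5  -2.49] open 0.00955524260158968 ff 34.99954811297357 q7 1.33
```

Inside the mouth by about 11 mm with no resistance. Continuing home.

```bash
python3 -m jog '[[[0,0,0.005,0,0,0],[0,0,0.005,0,0,0],[0,0,0.005,0,0,0],[0,0,0.003,0,0,0],[0,0,0.002,0,0,0],[0,0,0,0,0,0],[0,0,0,0,0,0]]]'; python3 rel.py .598 -.091 .066
```

```text
clock: 9.93
tool_pos: [0.598, -0.0911, 0.0658]
eef_rot: [-0.033, 0.999, 0.0, 0.001]
contact_force: [5.1, 0.4, -0.2]
opening: 0.107
finger_force: 35.0
t 9.925 pos [ 0.598  -0.0911  0.0658] xyaw -176.26 zax [ 1.4e-03  3.0e-04 -1.0e+00] d [ 0.      0.0001 -0.0002] F [ 5.08  0.4  -0.19] open 0.009453812587984658 ff 34.999869307503104 q7 1.32
```

```bash
python3 -m jog '[[[-0.0005,0,0.001,0,0,0],[0,0,0.001,0,0,0],[0,0,0,0,0,0],[0,0,0,0,0,0]]]'; python3 rel.py .598 -.091 .066
```

```text
clock: 10.42
tool_pos: [0.5982, -0.0911, 0.0656]
eef_rot: [-0.033, 0.999, -0.0, 0.001]
contact_force: [-0.3, 0.2, 14.8]
opening: 0.105
finger_force: 35.0
t 10.425 pos [ 0.5982 -0.0911  0.0656] xyaw -176.26 zax [ 1.2e-03 -4.0e-04 -1.0e+00] d [ 0.0002  0.0001 -0.0004] F [-0.35  0.19 14.83] open 0.009281108507242416 ff 35.002810126170516 q7 1.32
```

```bash
python3 -m jog '[[[0,0,-0.0015,0,0,0],[0,0,0,0,0,0.13],[0,0,0,0,0,0.13],[0,0,0,0,0,0.13],[0,0,0,0,0,0.13],[0,0,0,0,0,0.13],[0,0,0,0,0,0.13],[0,0,0,0,0,0.13],[0,0,0,0,0,0.13],[0,0,0,0,0,0],[0,0,0,0,0,0]]]'; python3 rel.py .598 -.091 .066; python3 -c "
from h import *;print(get_state()['moment'])"
```

```text
clock: 11.8
tool_pos: [0.5974, -0.0914, 0.0657]
eef_rot: [0.469, 0.883, -0.0, -0.0]
contact_force: [1.3, 0.2, 6.9]
opening: 0.104
finger_force: 35.0
t 11.8 pos [ 0.5974 -0.0914  0.0657] xyaw 124.11 zax [-9.e-04 -2.e-04 -1.e+00] d [-0.      0.0007 -0.0003] F [1.26 0.17 6.88] open 0.00911851070790557 ff 35.00118423253298 q7 0.64
[ 0.01181845 -0.48659612 -0.09028046]
```

```bash
python3 -m jog '[[[0,0,0,0,0,0.07],[0,0,0,0,0,0.07],[0,0,0,0,0,0.05],[0,0,0,0,0,0.03],[0,0,0,0,0,0],[0,0,0,0,0,0]]]'; python3 rel.py .598 -.091 .066; python3 -c "
from h import *;print(get_state()['moment'])"
```

```text
clock: 12.55
tool_pos: [0.5979, -0.0914, 0.0657]
eef_rot: [0.563, 0.827, 0.0, 0.0]
contact_force: [2.6, 1.1, 5.5]
opening: 0.115
finger_force: 35.0
t 12.55 pos [ 0.5979 -0.0914  0.0657] xyaw 111.51 zax [ 2.e-04  0.e+00 -1.e+00] d [ 0.0003  0.0002 -0.0003] F [2.61 1.08 5.53] open 0.01011543568536969 ff 35.00106926076114 q7 0.5
[-0.07248017 -0.62398599  0.11348956]
```

```bash
python3 -m jog '[[[0,0,0,0,0,0.04],[0,0,0,0,0,0.04],[0,0,0,0,0,0],[0,0,0,0,0,0],[0,0,0,0,0,0]]]'; python3 rel.py .598 -.091 .066; python3 -c "
from h import *;print(get_state()['moment'])"
```

```text
clock: 13.18
tool_pos: [0.598, -0.0914, 0.0657]
eef_rot: [0.595, 0.804, -0.0, 0.0]
contact_force: [3.8, 0.2, 5.4]
opening: 0.114
finger_force: 35.0
t 13.175 pos [ 0.598  -0.0914  0.0657] xyaw 106.98 zax [ 4.e-04 -3.e-04 -1.e+00] d [ 0.0004  0.0001 -0.0003] F [3.75 0.19 5.42] open 0.01002488158614756 ff 35.001204209402204 q7 0.45
[-0.07252452 -0.68877336  0.42504117]
```

Torque jumped to 0.43 N m, so the cylinder is at its stop. Release and rise.

```bash
python3 -m jog '[[[0,0,0,0,0,-0.04],[0,0,0,0,0,0],[0,0,0,0,0,0],[0,0,0,0,0,0],[0,0,0,0,0,0],[0,0,0,0,0,0],[0,0,-0.03,0,0,0],[0,0,-0.045,0,0,0],[0,0,-0.045,0,0,0],[0,0,-0.045,0,0,0],[0,0,-0.045,0,0,0]]]' 0.088 && python3 -m jog '[[[0,0,0,0,0,-0.16],[0,0,0,0,0,-0.16],[0,0,0,0,0,-0.16],[0,0,0,0,0,-0.16],[0,0,0,0,0,-0.16],[0,0,0,0,0,-0.16],[0,0,0,0,0,-0.16],[0,0,0,0,0,-0.16],[0,0,0,0,0,0],[0,0,0,0,0,0]]]'
python3 rel.py .588 .057 .27
python3 - <<'E'
from h import *
import pickle
d=cam("wrist");pickle.dump(d,open("w4.pkl","wb"));save(d,"w4")
E
```

```text
clock: 14.55
tool_pos: [0.5976, -0.0912, 0.2768]
eef_rot: [0.579, 0.815, 0.0, -0.0]
contact_force: [0.1, 0.3, 0.6]
opening: 0.998
finger_force: 0.0
clock: 15.8
tool_pos: [0.5977, -0.0913, 0.2751]
eef_rot: [-0.021, 1.0, -0.0, -0.0]
contact_force: [0.2, 0.4, -0.3]
opening: 1.0
finger_force: 0.0
t 15.8 pos [ 0.5977 -0.0913  0.2751] xyaw -177.57 zax [-3.e-04 -0.e+00 -1.e+00] d [0.0034 0.1486 0.0051] F [ 0.21  0.45 -0.27] open 0.08806424467152096 ff 0.0 q7 1.49
```

View pics/w4.png

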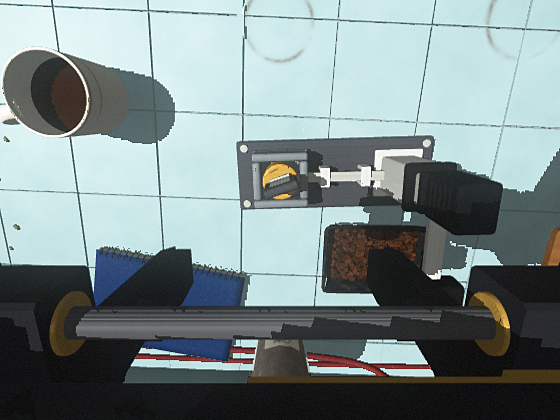

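The key stands in the lock turned ~60° at (282,181); tray, mug and post (head at (450,200)) are undisturbed. Moving over the head.

```bash
python3 -m jog '[[[0.003,0.037,0,0,0,0],[0,0.037,0,0,0,0],[0,0.037,0,0,0,0],[0,0.0375,0,0,0,-0.022],[0,0,0,0,0,0],[0,0,0,0,0,0],[0,0,0,0,0,0]]]'
python3 rel.py .588 .0585 .143
python3 - <<'E'
from h import *
import pickle
d=cam("wrist");pickle.dump(d,open("w5.pkl","wb"));save(d,"w5")
for y in(-.017,.017):
  for x in(-.021,.021):
    a=np.radians(3.7);P=np.array([.5883,.0583,.19])+[x*np.cos(a)-y*np.sin(a),x*np.sin(a)+y*np.cos(a),0];print(x,y,proj(d,P).round(1))
f=d["frame"][90:270,170:390];cv2.imwrite("pics/c5.png",cv2.resize(np.clip(f.astype(float)*1.7,0,255).astype(np.uint8),None,fx=3.3,fy=3.3,interpolation=cv2.INTER_CUBIC)[:,:,::-1])
E
```

```text
clock: 16.73
tool_pos: [0.5883, 0.0552, 0.2751]
eef_rot: [-0.032, 0.999, -0.001, -0.0]
contact_force: [-0.5, -0.8, 0.3]
opening: 0.999
finger_force: 0.0
t 16.725 pos [0.5883 0.0552 0.2751] xyaw -176.32 zax [-0.     -0.0011 -1.    ] d [1.000e-04 3.500e-03 1.321e-01] F [-0.47 -0.81  0.31] open 0.08804084515242203 ff 0.0 q7 1.27
-0.021 -0.017 [262.1 187.2]
0.021 -0.017 [262.9 240.1]
-0.021 0.017 [308.  187.2]
0.021 0.017 [306.6 240.2]
```

View pics/c5.png

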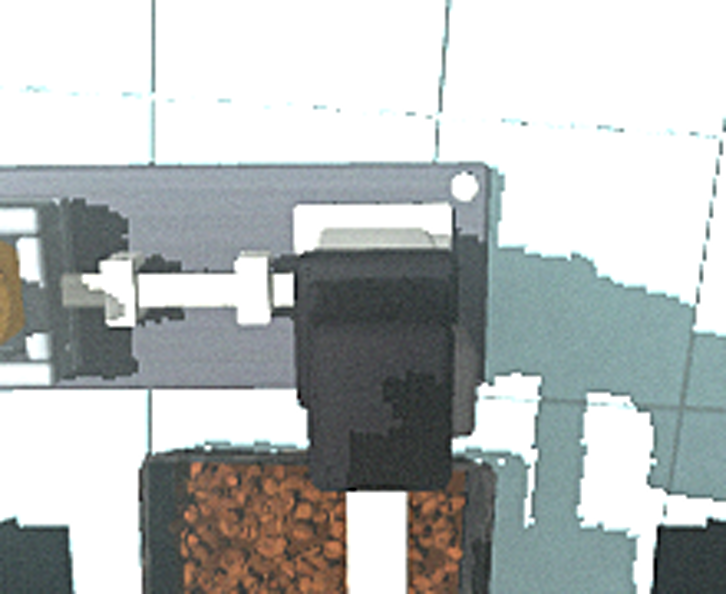

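The crop shows the head's top face at image columns 263–308 and rows 188–238, matching the prediction to 1 px, with the button on its right (+y) side. Descending.

```bash
python3 -m jog '[[[0,0.0035,0.02,0,0,0],[0,0,0.025,0,0,0],[0,0,0.025,0,0,0],[0,0,0.025,0,0,0],[0,0,0.025,0,0,0],[0,0,0.012,0,0,0],[0,0,0,0,0,0],[0,0,0,0,0,0],[0,0,0,0,0,0]]]'; python3 rel.py .588 .0588 .143;  python3 -m jog '[[[0,0,0,0,0,0],[0,0,0,0,0,0],[0,0,0,0,0,0],[0,0,0,0,0,0],[0,0,0,0,0,0],[0,0,0,0,0,0],[0,0,0,0,0,0],[0,0,0,0,0,0],[0,0,0,0,0,0],[0,0,0,0,0,0]]]' 0 35; python3 rel.py .588 .0588 .143
```

```text
clock: 17.9
tool_pos: [0.5886, 0.0606, 0.1442]
eef_rot: [-0.034, 0.999, 0.0, 0.001]
contact_force: [-0.3, 0.2, 0.4]
opening: 1.0
finger_force: 0.0
t 17.9 pos [0.5886 0.0606 0.1442] xyaw -176.16 zax [ 1.7e-03  4.0e-04 -1.0e+00] d [ 0.0007 -0.0017  0.0011] F [-0.31  0.17  0.43] open 0.0881079849113436 ff 0.0 q7 1.19
clock: 19.15
tool_pos: [0.588, 0.0592, 0.1432]
eef_rot: [-0.033, 0.999, -0.001, -0.0]
contact_force: [0.2, -4.8, 0.4]
opening: 0.385
finger_force: 35.0
t 19.15 pos [0.588  0.0592 0.1432] xyaw -176.2 zax [-0.     -0.0014 -1.    ] d [ 0.0001 -0.0004  0.0002] F [ 0.18 -4.84  0.41] open 0.03388074353892901 ff 35.012487327621784 q7 1.19
```

Gripped at ~34–35 mm, button in. Raise.

```bash
python3 -m jog '[[[0,-0.0005,0,0,0,0],[0,0,0,0,0,0],[0,0,-0.005,0,0,0],[0,0,-0.01,0,0,0],[0,0,-0.01,0,0,0],[0,0,-0.01,0,0,0],[0,0,-0.005,0,0,0],[0,0,0,0,0,0],[0,0,0,0,0,0]]]'; python3 rel.py .588 .0588 .233
```

```text
clock: 20.27
tool_pos: [0.588, 0.0593, 0.1828]
eef_rot: [-0.033, 0.999, -0.0, -0.0]
contact_force: [1.1, -5.3, -2.9]
opening: 0.383
finger_force: 35.0
t 20.275 pos [0.588  0.0593 0.1828] xyaw -176.17 zax [-2.e-04 -9.e-04 -1.e+00] d [ 0.     -0.0005 -0.0502] F [ 1.14 -5.28 -2.92] open 0.03376756751877465 ff 35.00473614432849 q7 1.21
```

```bash
python3 -m jog '[[[0,-0.0005,-0.008,0,0,0],[0,0,-0.01,0,0,0],[0,0,-0.01,0,0,0],[0,0,-0.01,0,0,0],[0,0,-0.008,0,0,0],[0,0,-0.002,0,0,0],[0,0,0,0,0,0],[0,0,0,0,0,0]]]'; python3 rel.py .588 .0588 .233
```

```text
clock: 21.28
tool_pos: [0.588, 0.0592, 0.2315]
eef_rot: [-0.034, 0.999, -0.0, 0.0]
contact_force: [1.0, -4.6, -2.3]
opening: 0.383
finger_force: 35.0
t 21.275 pos [0.588  0.0592 0.2315] xyaw -176.15 zax [ 2.e-04 -3.e-04 -1.e+00] d [ 0.     -0.0004 -0.0015] F [ 0.95 -4.62 -2.29] open 0.033716845722531856 ff 35.00147648504935 q7 1.24
```

Risen 88 mm; go gently to the stop.

```bash
python3 -m jog '[[[0,0,-0.0015,0,0,0],[0,0,-0.001,0,0,0],[0,0,0,0,0,0],[0,0,0,0,0,0],[0,0,0,0,0,0]]]'; python3 rel.py .588 .0588 .233
```

```text
clock: 21.9
tool_pos: [0.588, 0.0593, 0.2332]
eef_rot: [-0.034, 0.999, -0.0, -0.0]
contact_force: [3.9, -3.8, -7.3]
opening: 0.387
finger_force: 35.0
t 21.9 pos [0.588  0.0593 0.2332] xyaw -176.15 zax [-3.e-04 -2.e-04 -1.e+00] d [ 0.     -0.0005  0.0002] F [ 3.89 -3.76 -7.32] open 0.03407404774139138 ff 35.00128704006784 q7 1.24
```

```bash
python3 -c "
from plant import *
print(finish_job())"
```

```text
the job is handed in; nothing more can be done
None
```

I handed the job in with the key home in the lock and turned to its stop, and the gripper holding the button in and the post 90 mm up at its second stop; the mug and tray were not touched, and no verdict came back.

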